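# Stop-button check on the bench disc sander

### The arm

A 7-joint arm with a two-finger parallel gripper is mounted at the origin on the work surface. World frame = base frame: x ahead of the robot, y to its left, z up, the work surface at z = 0. Lengths are in m, angles in rad, forces in N, time in s.
With the tool pointing down it reaches from about 0.425 to 1.025 m from the base axis. Payload 9.4 kg.
Tool frame: the origin (TCP) lies at the very end of the fingers, on their centre line; the grasp point (between the pads) lies behind it (grip_point_offset is the z of the grasp point in the tool frame, in m); z points along the fingers, y is the line along which they close (so a half turn about z gives the same grasp; the last joint's range is limited). The gripper opens to 85 mm and grips with 20 to 120 N. Pads are 22 mm wide; open, the fingers measure 114 mm over their backs; the gripper's body (76 mm by 85 mm) begins 54 mm behind the grasp point. The pads swing forward as they close: fully open they stand 13 mm farther back than shut.
Start: joints at [1.197, 0.599, -0.003, 1.599, 0.002, 0.943, -0.08], TCP at [0.212, -0.693, 0.231] pointing down, gripper open.
Joint ranges: [-2.57, 2.57], [-0.35, 1.97], [-1.29, 1.29], [0.11, 2.56], [-1.05, 4.19], [0.11, 1.86], [-2.63, 2.63]. Speed limits (rad/s): [2.22, 2.22, 3.01, 3.01, 3.14, 3.14, 3.14].

### API

Orientations are given as a unit quaternion [x, y, z, w].
In Python, from bench import reach, line_to, goto_joints, move_gripper, hold, inverse_kinematics, sense, read_camera, camera_info, MotionError, close_job, grip_point_offset gives the robot as it stands. Calls block until the motion is done:
- reach(position, orientation): joint-space move of the TCP to a pose.
- line_to(position, attitude=None, rate=0.15, stop_force=None): straight line of the TCP; attitude=None keeps the orientation; rate is the mean speed in m/s. With stop_force (N) it stops when the force on the tool has changed by that much, and returns True; else False.
- goto_joints(angles): joint-space move.
- move_gripper(opening, f_grip=None): finger opening in m; f_grip is the grip in N (None keeps the last); returns when the fingers have stopped.
- hold(seconds).
- inverse_kinematics(position, orientation): joint angles nearest the present ones, or None.
- sense(): the state.
- read_camera(name): name is "scene" or "top"; returns the picture (384x512x3 uint8, red, green, blue); there is no depth.
- camera_info(name): a dict with "mtx" (3x3 intrinsics, pixels), "rvec" (rotation vector, rad) and "tvec" (3), from world to camera coordinates, as OpenCV has them. Camera axes: x right, y down, z forward; pixel columns grow to the right and rows downward; lengths in m; the calibration is good to about 2 mm. A picture is of the moment at which its call begins. camera_info takes no time and is no camera call.
A pose or a line that the arm cannot do raises MotionError and nothing moves.
- close_job(): hands the job in; it is judged then, once.
The state is a dict: "clock": time; "q": joint angles; "dq": joint speeds; "joint_torque": joint torques, N m; "ee_pos": TCP position; "eef_rot": TCP orientation; "force": force on the tool from outside, world axes, zero at the start; "wrist_torque": the same for the moment, N m; "width": finger opening in m; "grasp_force": force on a finger pad.
Only numpy, scipy, OpenCV 4.12 (cv2) and the standard library are available. Lean on these libraries where they do the work, as an engineer would, in place of code of your own. Each camera call takes 0.05 s, during which the arm holds its last target. There are 200 camera calls.

### The job

Before the bench sander is used, check its stop button, the big round mushroom head in the middle of the sloping panel. Push it in gently until it latches and stays in by itself with your hand off it; then grip the head lightly, twist it clockwise to reset it, let it pop all the way out and let go so that it springs straight again. Do not work the other two controls on the panel, and leave the sander's offcut and everything else on the bench where it is.

Things in the scene. Friction and masses are not known exactly. Their poses are not given: they have to be found in the camera images.
- sander: bench disc sander, fixed, grey, 0.23 x 0.27 m, 0.29 m high: a control panel sloping down towards the operator (128 mm up the slope, 226 mm wide, 25 degrees from level), a motor barrel above and behind it, an upright 180 mm disc with a work rest at the -y end. Origin on the table below the stop button's foot; x away from the operator, y to the operator's left, z up
- motor_mid (a point): middle of the motor barrel's axis, 75 mm beyond and 205 mm above the sander's origin; axes as the sander's. The barrel, radius 55 mm, runs 100 mm either way along y and overhangs the stop button: an upright tool does not get to it. Come along the button's axis, about 60 mm from the barrel, with the gripper's wide way (along which its fingers close) across the slope, along y
- stop_foot (a point): point on the panel's surface where the stop button's axis leaves it, 87 mm above the sander's origin; z out of the panel along that axis, x up the slope. Fixed. Around it lie a collar of radius 27 mm, 3 mm high, and one of radius 16 mm, 4 mm high; nothing else stands on the panel within 70 mm
- stop_face (a point): centre of the flat outer face of the stop button: black round mushroom head, diameter 40 mm, ribbed rim, 17 mm from face to underside, the largest control, in the panel's middle. z is the button's axis, out of the panel (25 degrees from vertical, leaning to the operator), x up the slope. It moves in and out with the button but does not turn. Face to panel: 32 mm out, about 23.5 mm latched
- stop_stem (a joint): how far the stop button is pushed in, m: 0 fully out (sprung), about 0.0085 when latched, hard stop at 0.012. Pushing takes 5 N at first, rising evenly to 11 N at 8.5 mm, where the latch snaps in, and 13 N at the stop; there the force rises steeply. Rough: over 60 N on the head at its hard stop, or over 110 N in all on the head (both pads of a grip added)
- stop_head (a joint): turn of the stop button's head, rad, clockwise seen facing it: 0 straight, stop at 1.25. A spring of 0.03 (straight) to 0.09 N m turns it back. When latched, turning takes up to 0.12 N m and past about 0.7 frees the latch and an axial spring of 5 to 11 N pushes the head out; a firm grip holds it in, so with the head still turned draw back 9 mm along the axis or loosen the grip
- start_button (a joint): small push button (diameter 20 mm) on the panel, at the operator's left, 95 mm from the stop button: leave alone; m pushed in, 0 at rest, 0.005 fully in
- speed_knob (a joint): small bar knob (30 mm, 38 mm high) on the panel, at the operator's right, 95 mm from the stop button: leave alone; rad turned, 0 at rest
- offcut: light wood offcut, 85 x 45 x 20 mm, lying on the sander's work rest beside the disc; origin at the centre of its underside; a bystander
- cork_block: cork sanding block, 100 x 60 x 32 mm, lying in front of the sander, left of its middle as the robot sees it; origin at the centre of its underside; a bystander
- screwdriver: screwdriver about 0.2 m long, lying in front of the sander, right of its middle; origin at the centre of its underside; a bystander
- glue_bottle: upright white glue bottle, diameter 64, height 170 mm; origin at the centre of its underside; a bystander
- tin: upright steel tin, diameter 90, height 100 mm; origin at the centre of its underside; a bystander
- tape_roll: cardboard roll lying flat, outer diameter 90, height 24 mm; origin at the centre of its underside; a bystander

How it is judged:
On the way, in this order (a step that is already met when the one before it is completed fails the run):
1. the stop button is latched in, with the robot off it (value of joint stop_stem above 0.007 m and value of joint stop_head below 0.2 rad and contact force between each of the fingers, the arm and stop_head below 0.5 N), for 0.2 s.
2. its head is twisted clockwise, past the latch (value of joint stop_head above 0.55 rad), for 0.05 s.
3. the button has come all the way out and its head is straight again, with the robot off it (value of joint stop_stem below 0.0015 m and value of joint stop_head below 0.12 rad and contact force between each of the fingers, the arm and stop_head below 0.5 N), for 0.2 s.
At the end, for the whole second after the job is handed in: the stop button, latched and then reset by a twist, is fully out (within 1.5 mm), its head straight (within 0.12 rad); the start button is not pushed (under 2 mm), the speed knob not turned (under 0.1 rad); all else on the bench lies still, within 20 mm of where it began (value of joint stop_stem below 0.0015 m and value of joint stop_head below 0.12 rad and value of joint start_button below 0.002 m and value of joint speed_knob below 0.1 rad and linear speed of each of offcut, cork_block, screwdriver, glue_bottle, tin, tape_roll below 0.02 m/s and distance of each of offcut, cork_block, screwdriver, glue_bottle, tin, tape_roll from where it was at the start of the episode below 0.02 m); the robot touches nothing.
It fails at once if the stop button, at its hard stop, is pushed with more than 60 N (value of joint stop_stem above 0.0118 m and contact force between any of the fingers, the arm and stop_head above 60 N).
It fails at once if the stop button's head is squeezed or pushed with more than 110 N in all (contact force between any of the fingers, the arm and stop_head above 110 N).
It fails at once if the start button is pushed (value of joint start_button above 0.003 m).
It fails at once if the speed knob is turned by more than 0.2 rad (value of joint speed_knob above 0.2 rad).
It fails at once if a bystander is moved by more than 20 mm (distance of any of offcut, cork_block, screwdriver, glue_bottle, tin, tape_roll from where it was at the start of the episode above 0.02 m).
It also fails if it takes over 51 s, if anything falls off the work surface, if the arm or the gripper's body presses on something with over 40 N, if the wrist force passes 120 N, or if a joint passes its speed limit or range.

## Working session

There is one attempt and no reset: what is moved stays moved. The work goes in short steps, each a Python script; the robot and the scene stay as the last script left them, time stands still between calls to the robot, and variables do not carry over. Pictures are saved under pics/ and viewed, at most 10 in all, crops included, and the job is handed in when it is done.

```bash
mkdir -p pics
python3 - <<'E'
from bench import *
import cv2
print(grip_point_offset, {k:v for k,v in sense().items() if k in('clock','ee_pos','eef_rot','width','q')})
for n in('scene','top'):
    cv2.imwrite(f'pics/{n}0.png',cv2.resize(read_camera(n)[:,:,::-1],(800,600),interpolation=cv2.INTER_CUBIC)); print(camera_info(n))
E
```

```text
-0.0187 {'clock': 0.0, 'q': array([ 1.19730474,  0.60015322, -0.0025675 ,  1.6001607 ,  0.00180401,
        0.94290843, -0.07980489]), 'ee_pos': array([ 0.21187995, -0.69283075,  0.23038532]), 'eef_rot': array([ 9.89003585e-01,  1.47889304e-01, -1.88085092e-04, -7.91666823e-04]), 'width': 0.08579656483882815}
{'mtx': array([[425.80696922,   0.        , 265.33036774],
       [  0.        , 425.80696922, 187.13317534],
       [  0.        ,   0.        ,   1.        ]]), 'rvec': array([ 2.43603017,  1.55182045, -0.21917895]), 'tvec': array([-0.23682166, -0.50997068,  1.47869516])}
{'mtx': array([[428.0381933 ,   0.        , 243.69085641],
       [  0.        , 428.0381933 , 187.73210981],
       [  0.        ,   0.        ,   1.        ]]), 'rvec': array([ 2.14206953, -2.11468278,  0.19518559]), 'tvec': array([-0.02605253,  0.62970355,  1.33779929])}
```

View pics/scene0.png

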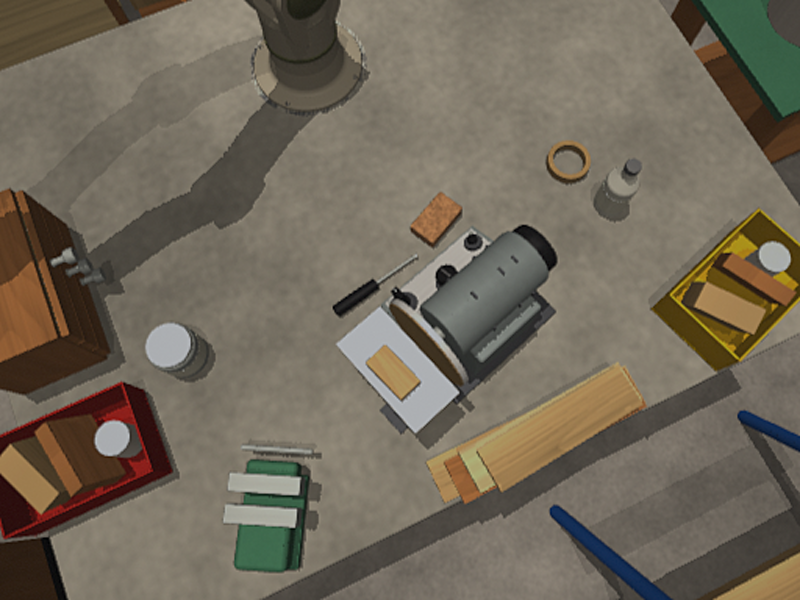

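View pics/top0.png

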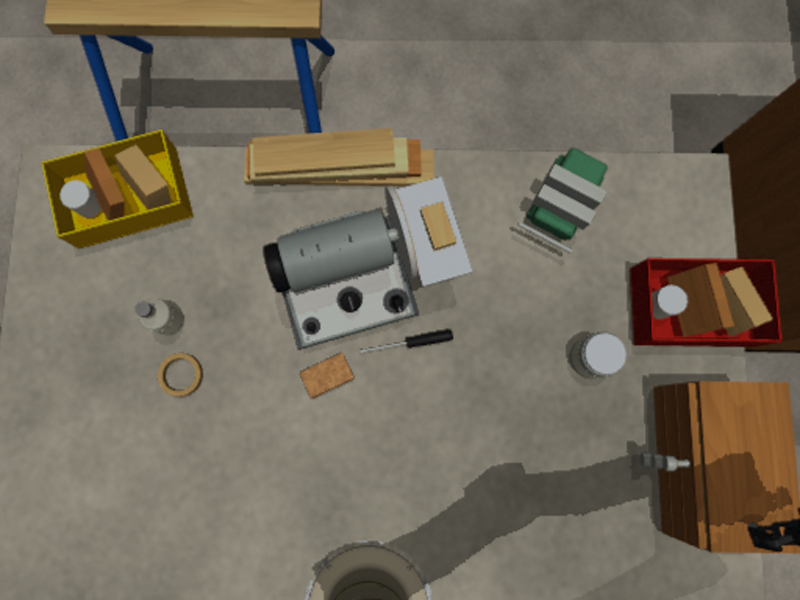

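The scene picture shows the stop button near (446,275), partly hidden by the barrel, with the start button near (473,241). In the top picture the stop button is at (350,300), the start button at (311,326) and the knob at (397,301). I'll crop in to measure.

Run:
```python
import cv2
from bench import *
import numpy as np
# native coords = /1.5625
for n,(c,r) in dict(scene=(245,120),top=(175,140)).items():
    im=read_camera(n)[r:r+90,c:c+120,::-1]
    cv2.imwrite(f'pics/{n}1.png',cv2.resize(im,(780,585),interpolation=cv2.INTER_CUBIC))
```

```text
(no output)
```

View pics/scene1.png

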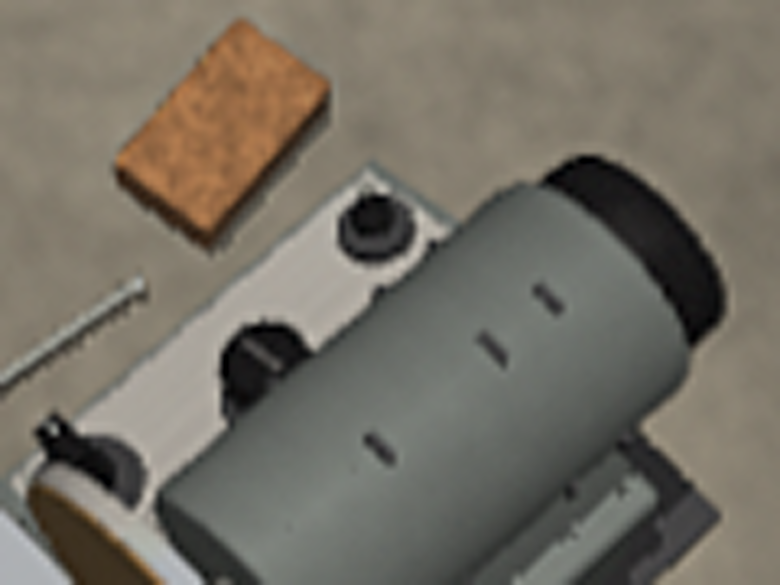

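View pics/top1.png

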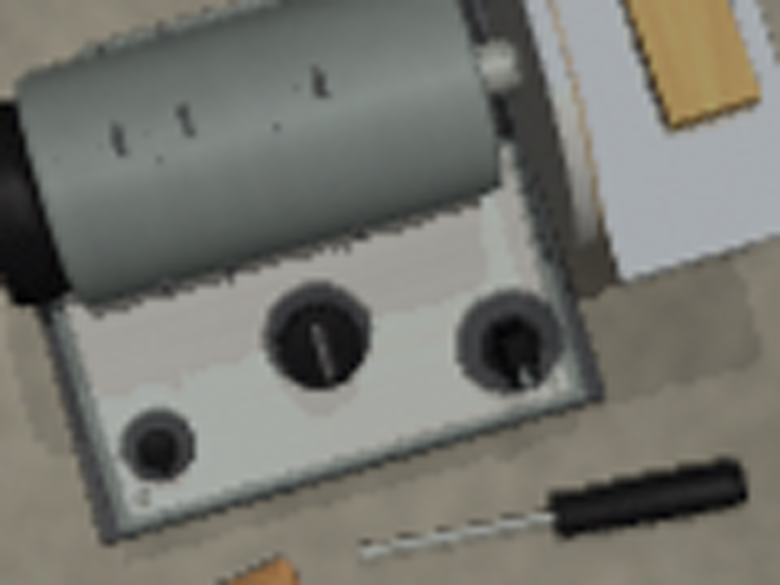

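Both crops give the features I need. The head's face carries a centred white bar: top-crop mid (320,352), scene-crop mid (263,351). The start button is at top (157,445) and scene (373,213), and the panel's front-left corner at top (110,540) and scene (368,168). I'll triangulate these.

```bash
cat > util.py <<'E'
import numpy as np, cv2
from bench import *
from scipy.spatial.transform import Rotation as R
OFF=dict(scene=(245,120),top=(175,140))
def nat(n,p): return (np.array(p,float)+.5)/6.5-.5+OFF[n]
def crop(n,p): return (p-np.array(OFF[n])+.5)*6.5-.5
def P(n):
    c=camera_info(n); return c['mtx']@np.c_[cv2.Rodrigues(c['rvec'])[0],c['tvec']]
def proj(n,X):
    c=camera_info(n); return cv2.projectPoints(np.array(X,float).reshape(-1,3),c['rvec'],c['tvec'],c['mtx'],None)[0][:,0]
def tri(t,s):
    h=cv2.triangulatePoints(P('top'),P('scene'),nat('top',t),nat('scene',s)); return (h[:3]/h[3]).ravel()
E
python3 - <<'E'
from util import *
from scipy.optimize import least_squares
for n,t,s in(('face',(320,352),(263,351)),('bar lo',(328,380),(247,335)),('bar hi',(313,325),(280,368)),('start',(157,445),(373,213)),('corner',(110,540),(368,168)),):
    X=tri(t,s); print(n,X.round(4),'reproj err',(proj('top',X)[0]-nat('top',t)).round(2),(proj('scene',X)[0]-nat('scene',s)).round(2))
a=np.radians(25)
def pts(p):
    x,y,yaw,z=p; Rz=R.from_euler('z',yaw).as_matrix()
    S=np.array([np.cos(a),0,np.sin(a)]);N=np.array([-np.sin(a),0,np.cos(a)]);Y=np.array([0,1,0]);f=np.array([0,0,.087+z])
    L=[f+.032*N, f+.032*N-.0125*S, f+.032*N+.0125*S]
    return L,Rz,np.array([x,y,0]),S,N,Y,f
obs=[((320,352),(263,351)),((328,380),(247,335)),((313,325),(280,368))]
bx=[((-.075*0+.075,.1,.205))]
def res(p):
    L,Rz,o,S,N,Y,f=pts(p)
    W=[Rz@l+o for l in L]; r=[]
    for w,(t,s) in zip(W,obs): r+=[*(proj('top',w)[0]-nat('top',t)),*(proj('scene',w)[0]-nat('scene',s))]
    # corner: on panel at y=+.113, slope pos unknown d; bottom edge direction along y via right corner
    for yy,n,c in((.113,'top',(110,540)),(.113,'scene',(368,168)),(-.113,'top',(602,398))):
        r+=[*(proj(n,Rz@(f-p4[0]*S+yy*Y)+o)[0]-nat(n,c))]
    # start button
    return r
def full(q):
    global p4; p4=[q[4]]; return res(q[:4])
s=least_squares(full,[.7,0,.2,0,.064],loss='soft_l1'); print(s.x.round(4),np.degrees(s.x[2]),np.round(full(s.x),1))
E
```

```text
face [0.5996 0.0435 0.1147] reproj err [0.1  0.04] [ 0.12 -0.02]
bar lo [0.5875 0.0406 0.1074] reproj err [-0.21 -0.07] [-0.24  0.03]
bar hi [0.6115 0.0463 0.1203] reproj err [0.27 0.1 ] [ 0.32 -0.05]
start [0.556  0.1216 0.0958] reproj err [0.23 0.08] [ 0.26 -0.04]
corner [0.5152 0.148  0.0324] reproj err [0.9  0.33] [ 1.   -0.16]
[ 0.6124  0.0475  0.2941 -0.0017  0.0678] 16.85315373504086 [ 0.1  0.1  0.1 -0.  -0.1 -0.5 -0.2  0.2  0.1  0.5  0.3 -0.4  3.3 -2.1
 -0.5 -0.3 -5.   0.4]
```

Run:
```python
from util import *
def bp(n,p,z):
    M=P(n); u,v=nat(n,p); A=np.array([M[0]-u*M[2],M[1]-v*M[2]]); return np.linalg.solve(A[:,:2],-(A[:,2]*z+A[:,3]))
def yaw(n,pl,pr,z):
    d=bp(n,pl,z)-bp(n,pr,z); return np.degrees(np.arctan2(-d[0],d[1])).round(2),np.linalg.norm(d).round(4)
print('front edge top',yaw('top',(110,540),(600,398),.035), bp('top',(110,540),.035),bp('top',(600,398),.035))
print('front edge scene',yaw('scene',(368,168),(75,412),.035))
print('barrel low edge top',yaw('top',(80,303),(500,187),.2))
print('barrel top edge top',yaw('top',(20,80),(300,5),.2))
print('barrel front edge scene',yaw('scene',(520,185),(165,490),.22))
print('left edge panel dir top', yaw('top',(110,540),(110,540),.035))
c=(np.array(bp('top',(110,540),.035))+bp('top',(600,398),.035))/2;print('mid front',c)
for yw in (14,16,18):
    y=np.radians(yw);h=np.array([np.cos(y),np.sin(y)]);l=np.array([-h[1],h[0]])
    f=np.array([.5996,.0435])-c; print(yw,'face rel front mid: fwd,left',f@h,f@l)
```

```text
front edge top (np.float64(17.03), np.float64(0.2569)) [0.51600387 0.15071184] [ 0.59122465 -0.09489772]
front edge scene (np.float64(16.22), np.float64(0.1865))
barrel low edge top (np.float64(16.55), np.float64(0.1962))
barrel top edge top (np.float64(16.35), np.float64(0.1321))
barrel front edge scene (np.float64(16.63), np.float64(0.1947))
left edge panel dir top (np.float64(-0.0), np.float64(0.0))
mid front [0.55361426 0.02790706]
14 face rel front mid: fwd,left 0.048392041104308656 0.00400480592211638
16 face rel front mid: fwd,left 0.04850232769145015 0.0023135084236077515
18 face rel front mid: fwd,left 0.04855352166351046 0.0006193922714536071
```

Yaw is 16.5° (five edges agree within about 0.5°) and the face is at (0.600, 0.0435, 0.115), where the text implies 0.116. Next I'll plan the approach and check IK and joint margins before moving.

```bash
cat >> util.py <<'E'
FACE=np.array([.600,.0435,.1153]); YAW=np.radians(16.5); A=np.radians(25)
Rz=R.from_euler('z',YAW).as_matrix()
N=Rz@[-np.sin(A),0,np.cos(A)]; S=Rz@[np.cos(A),0,np.sin(A)]
def att(phi=0,flip=1):
    z=-N; x=flip*S; return (R.from_matrix(np.c_[x,np.cross(z,x),z])*R.from_euler('z',phi)).as_quat()
E
python3 - <<'E'
from util import *
for fl in(1,-1):
  for phi in(-.45,0,.6):
    for d in(.2,-.02):
      q=inverse_kinematics(FACE+d*N,att(phi,fl)); print(fl,phi,d,None if q is None else np.round(q,2))
E
```

```text
1 -0.45 0.2 [ 0.4   0.18 -0.57  2.25  0.11  0.31 -1.07]
1 -0.45 -0.02 [-0.    0.59 -0.19  2.29  2.91  0.17  2.42]
1 0 0.2 [ 0.29  0.16 -0.44  2.26  0.01  0.3  -1.42]
1 0 -0.02 [ 0.12  0.61 -0.36  2.28  2.4   0.21  2.49]
1 0.6 0.2 [ 0.16  0.15 -0.29  2.27 -0.1   0.3  -1.92]
1 0.6 -0.02 [ 0.24  0.64 -0.54  2.27  2.1   0.28  2.2 ]
-1 -0.45 0.2 [ 0.8   0.27 -1.07  2.24  0.57  0.38  1.62]
-1 -0.45 -0.02 [ 0.57  0.84 -1.09  2.25  1.76  0.68  0.53]
-1 0 0.2 [ 0.79  0.27 -1.07  2.24  0.57  0.38  1.17]
-1 0 -0.02 [ 0.57  0.84 -1.09  2.25  1.76  0.68  0.08]
-1 0.6 0.2 [ 0.8   0.28 -1.08  2.24  0.58  0.39  0.55]
-1 0.6 -0.02 [ 0.57  0.84 -1.09  2.25  1.76  0.68 -0.52]
```

Run:
```python
from util import *
p=sense()['ee_pos']
line_to(p+[0,0,.15],rate=.25); move_gripper(0,20)
reach(FACE+.2*N,att(0,-1)); s=sense(); print(s['clock'],s['ee_pos'],s['q'].round(2),s['force'].round(1))
cv2.imwrite('pics/s2.png',cv2.resize(read_camera('scene')[:,:,::-1],(800,600)))
try: line_to(FACE+.04*N,att(0,-1),rate=.1)
except MotionError as e: print('ERR',e)
s=sense(); print(s['clock'],s['ee_pos']-FACE-.04*N,s['q'].round(2),s['force'].round(1),s['width'])
cv2.imwrite('pics/t2.png',cv2.resize(read_camera('top')[100:292,100:356,::-1],(800,600)))
```

```text
4.45 [0.5192864  0.01884173 0.29656336] [ 0.72  0.24 -0.96  2.24  0.46  0.36  1.27] [ 0.2 -0.5 -0.3]
ERR the arm cannot follow that straight line within its joint ranges
4.5 [-0.06455364 -0.01982447  0.14498462] [ 0.72  0.24 -0.96  2.24  0.46  0.36  1.27] [0.1 0.3 0.7] 0.00011344106903742359
```

View pics/t2.png

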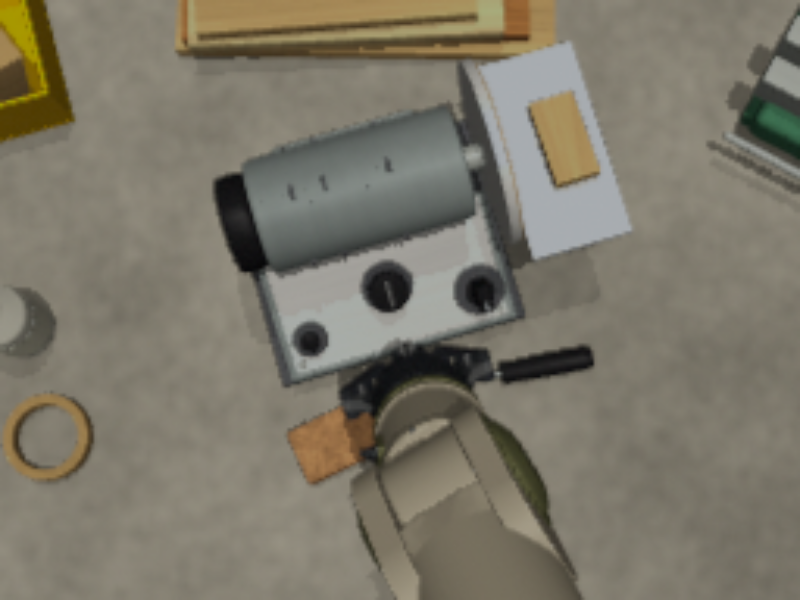

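The picture shows the gripper in front of the panel, clear of everything, with the controls untouched. The straight line was refused for joint range, so I'll look for configurations close in that allow the whole axial line and the twist.

Run:
```python
from util import *
for fl in(1,-1):
  for d in(.2,.15,.12,.1,.08,.06,.04,0,-.027):
    q=inverse_kinematics(FACE+d*N,att(0,fl)); print(fl,d,None if q is None else np.round(q,2))
```

```text
1 0.2 [ 0.72  0.24 -0.96  2.24  0.46  0.35  1.27]
1 0.15 [-0.54  0.26  0.55  2.32 -1.    0.29 -0.39]
1 0.12 [-0.24  0.3   0.17  2.32 -0.96  0.16 -0.45]
1 0.1 [ 0.33  0.39 -0.58  2.29  1.1   0.18 -2.51]
1 0.08 None
1 0.06 None
1 0.04 [-0.16  0.47  0.05  2.31  4.07  0.12  0.8 ]
1 0 [ 0.11  0.57 -0.34  2.29  2.38  0.17  2.5 ]
1 -0.027 [ 0.08  0.62 -0.3   2.28  2.57  0.2   2.32]
-1 0.2 [ 0.72  0.24 -0.96  2.24  0.46  0.35  1.27]
-1 0.15 [ 0.48  0.31 -0.72  2.27  0.67  0.25  1.06]
-1 0.12 [ 0.33  0.34 -0.56  2.29  0.81  0.18  0.92]
-1 0.1 [ 0.23  0.37 -0.45  2.29  0.94  0.13  0.79]
-1 0.08 [ 0.3   0.43 -0.56  2.29  1.35  0.18  0.38]
-1 0.06 [ 0.19  0.45 -0.43  2.3   1.63  0.12  0.1 ]
-1 0.04 [ 0.2   0.5  -0.45  2.29  1.86  0.16 -0.12]
-1 0 [ 0.28  0.61 -0.59  2.28  1.96  0.28 -0.2 ]
-1 -0.027 [ 0.35  0.69 -0.7   2.26  1.96  0.39 -0.17]
```

Run:
```python
from util import *
goto_joints([.86,.31,-1.18,2.24,.68,.41,1.07]); s=sense(); print(s['clock'],s['ee_pos']-FACE-.2*N)
for fl in(-1,):
  for d in(.2,.15,.12,.1,.08,.06,.04,0,-.027):
    q=inverse_kinematics(FACE+d*N,att(0,fl)); print(fl,d,None if q is None else np.round(q,2))
try: line_to(FACE+.04*N,att(0,-1),rate=.08); print('line ok')
except MotionError as e: print('ERR',e)
s=sense(); print(s['clock'],s['ee_pos']-FACE-.04*N,s['q'].round(2),s['force'].round(1))
```

```text
4.8833 [-0.00250256  0.00657636 -0.00186207]
-1 0.2 [ 0.86  0.31 -1.17  2.23  0.67  0.42  1.06]
-1 0.15 [ 0.62  0.35 -0.92  2.26  0.88  0.32  0.86]
-1 0.12 [ 0.46  0.38 -0.74  2.28  1.01  0.25  0.72]
-1 0.1 [ 0.35  0.4  -0.61  2.29  1.13  0.19  0.6 ]
-1 0.08 [ 0.24  0.42 -0.47  2.29  1.31  0.13  0.42]
-1 0.06 [ 0.18  0.45 -0.4   2.3   1.65  0.11  0.08]
-1 0.04 [ 0.19  0.49 -0.44  2.29  1.88  0.15 -0.14]
-1 0 [ 0.19  0.58 -0.46  2.28  2.13  0.22 -0.38]
-1 -0.027 [ 0.22  0.65 -0.51  2.27  2.15  0.28 -0.39]
line ok
7.0167 [-7.68938632e-06 -7.95184152e-05  2.39583464e-04] [ 0.29  0.52 -0.57  2.29  1.75  0.22 -0.  ] [0.3 0.1 0.9]
```

The line worked and the tool is 40 mm off the face. Next is the guarded push.

Run:
```python
from util import *
line_to(FACE+.008*N,rate=.05); hold(.2); f0=sense()['force']
hit=line_to(FACE-.008*N,rate=.012,stop_force=3.5)
s=sense(); d0=(s['ee_pos']-FACE)@N; print('contact',hit,s['clock'],d0,(s['force']-f0)@N)
if hit:
    C=s['ee_pos']
    for k in np.arange(.002,.0121,.001):
        st=line_to(C-k*N,rate=.012,stop_force=15); s=sense(); f=(s['force']-f0)@N
        print(round(k,4),st,((s['ee_pos']-FACE)@N-d0).round(4),f.round(1))
        if st or k>.0105 or f>18: break
    line_to(FACE+.03*N,rate=.06); hold(.3); s=sense(); print(s['clock'],(s['force']-f0)@N)
    np.save('d0.npy',d0)
    cv2.imwrite('pics/t3.png',cv2.resize(read_camera('scene')[120:210,245:365,::-1],(780,585),interpolation=cv2.INTER_CUBIC))
```

```text
contact True 8.7583 7.040562795887757e-05 5.494971339677782
0.002 False -0.0018 7.0
0.003 False -0.0028 7.4
0.004 False -0.0037 9.7
0.005 False -0.0047 9.1
0.006 False -0.0057 9.4
0.007 False -0.0066 9.5
0.008 False -0.0076 11.3
0.009 False -0.0086 11.5
0.01 False -0.0096 12.7
0.011 False -0.0105 13.0
12.4667 0.4850830023457788
```

Contact came 0.07 mm from where I predicted, and the force rose evenly to 13 N at about 10.5 mm. I'll confirm the latch with a light touch, then pre-rotate and bring the open fingers around the head.

Run:
```python
from util import *
f0=sense()['force']
line_to(FACE-.004*N,rate=.08)
hit=line_to(FACE-.0102*N,rate=.012,stop_force=2.5); s=sense(); print('probe',hit,(s['ee_pos']-FACE)@N,(s['force']-f0)@N)
line_to(FACE+.03*N,rate=.1)
move_gripper(.065,20)
q=sense()['q'].copy(); q[6]+=.45; goto_joints(q); s=sense()
print(s['clock'],(R.from_quat(att(0,-1)).inv()*R.from_quat(s['eef_rot'])).as_rotvec().round(3),(s['ee_pos']-FACE-.03*N).round(4))
print(line_to(FACE-.027*N,att(-.45,-1),rate=.05,stop_force=6)); s=sense(); print(s['clock'],(s['ee_pos']-FACE)@N,(s['force']-f0).round(1),s['q'].round(2),s['width'])
cv2.imwrite('pics/t4.png',cv2.resize(read_camera('scene')[105:225,225:385,::-1],(800,600),interpolation=cv2.INTER_CUBIC))
```

```text
probe True -0.007288068960772075 6.980340429947236
15.1417 [-0.     0.001 -0.446] [ 0.  0. -0.]
False
16.4333 -0.02671719855615335 [ 0.5 -0.   0.5] [ 0.34  0.69 -0.69  2.26  1.96  0.38  0.27] 0.06487711172939392
```

View pics/t4.png

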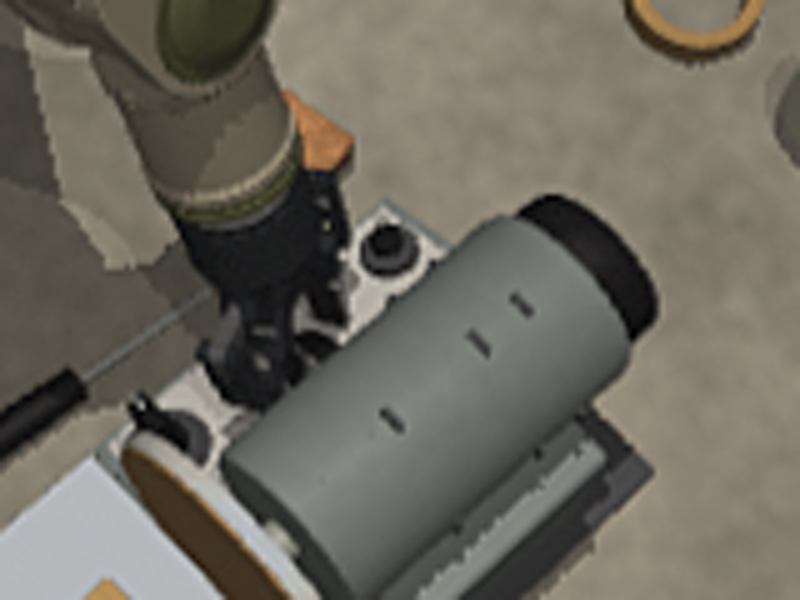

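The gripper straddles the head, clear of the start button and knob. The probe was ambiguous (7 N at -7.3 mm), so I'll retreat and measure force against depth properly before gripping.

Run:
```python
from util import *
line_to(FACE+.02*N,rate=.1); move_gripper(0,20); hold(.1)
f0=sense()['force']
for d in(.001,-.002,-.004,-.006,-.0075,-.009,-.0105):
    line_to(FACE+d*N,rate=.03); hold(.05); s=sense(); print(d,((s['ee_pos']-FACE)@N).round(4),((s['force']-f0)@N).round(1),s['clock'])
line_to(FACE+.02*N,rate=.1); hold(.25); print(sense()['clock'])
```

```text
0.001 0.0011 0.7 18.6667
-0.002 -0.002 -0.7 18.9667
-0.004 -0.0041 1.6 19.2667
-0.006 -0.0061 0.4 19.5667
-0.0075 -0.0072 7.0 19.8667
-0.009 -0.0085 10.5 20.1667
-0.0105 -0.01 11.9 20.4667
21.175
```

Latched: there is no force down to -6 mm, then firm contact at about -7 mm. Fully out it would have met me near 0. Now grip, twist, draw back and release.

Run:
```python
from util import *
move_gripper(.065,20)
q=sense()['q'].copy(); q[6]+=.45; goto_joints(q)
line_to(FACE-.027*N,att(-.45,-1),rate=.08,stop_force=8)
f0,m0=sense()['force'],sense()['wrist_torque']
def rep(t): s=sense(); print(t,round(s['clock'],2),'w',round(s['width'],4),'g',np.round(s['grasp_force'],1),'f',(s['force']-f0).round(1),'fN',((s['force']-f0)@N).round(1),'mN',((s['wrist_torque']-m0)@N).round(3),((s['ee_pos']-FACE)@N).round(4))
rep('in'); move_gripper(.03,20); hold(.1); rep('grip')
q=sense()['q'].copy()
for k in(.2,.4,.6,.8,1.0): 
    a=q.copy(); a[6]-=k; goto_joints(a); rep(k)
hold(.1); rep('turned')
```

```text
in 23.06 w 0.0652 g 0.0 f [0. 0. 0.] fN 0.0 mN 0.0 -0.0269
grip 23.5 w 0.0394 g 20.8 f [-3.5 -0.2  5.5] fN 6.4 mN -0.024 -0.0266
0.2 23.81 w 0.039 g 20.7 f [-3.1  0.2  4. ] fN 4.8 mN 0.008 -0.0264
0.4 24.12 w 0.0393 g 20.7 f [-2.8 -1.   5.3] fN 6.0 mN 0.067 -0.0264
0.6 24.43 w 0.0391 g 21.0 f [-4.4 -2.   7.5] fN 8.8 mN 0.102 -0.0263
0.8 24.73 w 0.039 g 21.0 f [-4.2 -1.3  9.2] fN 10.2 mN 0.132 -0.0262
1.0 25.04 w 0.0393 g 21.0 f [-4.4 -2.1  7.3] fN 8.6 mN 0.031 -0.0263
turned 25.14 w 0.0393 g 21.0 f [-4.6 -1.9  7.9] fN 9.2 mN 0.128 -0.0263
```

The grip is 21 N and the reaction torque rises to about 0.13 N m, so the head is turning with the gripper. Now draw back and release.

Run:
```python
from util import *
def rep(t): s=sense(); print(t,round(s['clock'],2),'w',round(s['width'],4),'g',np.round(s['grasp_force'],1),'fN',(s['force']@N).round(1),'mN',(s['wrist_torque']@N).round(3),((s['ee_pos']-FACE)@N).round(4))
p=sense()['ee_pos']; rep('a')
line_to(p+.0085*N,rate=.03,stop_force=25); hold(.1); rep('drawn')
move_gripper(.068); hold(.3); rep('open')
line_to(FACE+.04*N,rate=.08); hold(.3); rep('off')
move_gripper(0,20); q=sense()['q'].copy(); q[6]+=.55; goto_joints(q); hold(.1)
line_to(FACE+.006*N,rate=.08); hold(.2); f0=sense()['force']@N; rep('above')
for d in(.004,.003,.002):
    if line_to(FACE+d*N,rate=.01,stop_force=2.0): rep('touch'); break
    s=sense(); print(d,((s['ee_pos']-FACE)@N).round(4),(s['force']@N-f0).round(1))
```

```text
a 25.14 w 0.0393 g 21.0 fN 9.8 mN 0.115 -0.0263
drawn 25.6 w 0.0391 g 26.4 fN -5.5 mN 0.094 -0.018
open 26.29 w 0.0679 g 0.0 fN 0.9 mN 0.007 -0.0176
off 27.46 w 0.0679 g 0.0 fN -0.2 mN 0.037 0.0396
above 29.57 w -0.0002 g 0.0 fN 0.3 mN 0.021 0.0065
0.004 0.004 -0.8
0.003 0.0029 -0.8
0.002 0.0019 0.2
```

The pull of -5.5 N at the end of the draw means the head was against its out-stop. I'll retreat clear and look.

Run:
```python
from util import *
try: line_to(FACE+.15*N,rate=.12)
except MotionError as e: print(e); line_to(FACE+.06*N,rate=.12); reach(FACE+.2*N,att(0,-1))
s=sense(); print(s['clock'],((s['ee_pos']-FACE)@N))
a=read_camera('top')[140:230,175:295,::-1]
b=cv2.imread('pics/top1.png'); a=cv2.resize(a,(780,585),interpolation=cv2.INTER_CUBIC)
cv2.imwrite('pics/cmp.png',np.hstack([b[230:460,130:530],a[230:460,130:530]]))
t=cv2.resize(read_camera('top')[:,:,::-1],(800,600),interpolation=cv2.INTER_CUBIC); cv2.imwrite('pics/top9.png',t)
```

```text
31.8083 0.14979995858943917
```

View pics/cmp.png

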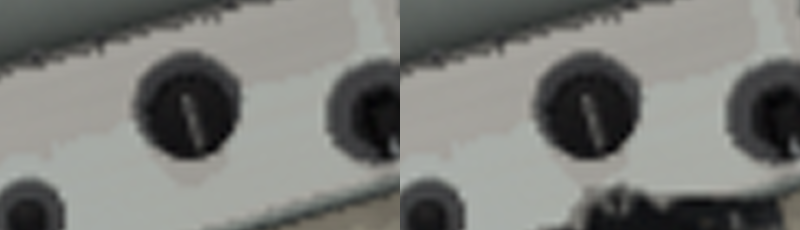

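View pics/top9.png

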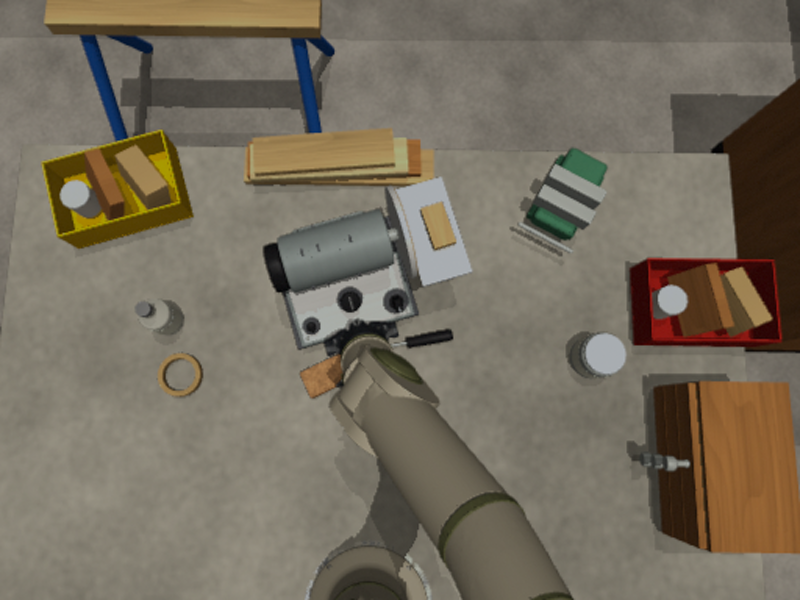

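The before and after crops match: the head is at the same position and size, with its bar back at the same angle, crop x about 187–200. All bystanders are where they began and the gripper is free, so I'm handing in.

```bash
python3 -c "
from bench import *
print(close_job())"
```

```text
the job is handed in; nothing more can be done
None
```

The stop button was latched in, twisted clockwise to reset, and by force readings and the final pictures is fully out and straight again; the other two controls and everything on the bench look unmoved, and the job was handed in at about 32 s (no verdict shown).

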